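Count three plates on the meal tally

TASK

Three plates have just gone out, so count them on the meal tally: with a fingertip, gently flick the six-armed wheel anticlockwise (seen from above) by exactly three clicks, one click at a time, letting it come to rest on each click before the next. Only push the arms, do not grip the wheel, and leave the cup, the bottle, the plate and the spatula where they are.

Things in the scene. Friction and masses are not known exactly. Their poses are not given: they have to be found in the camera images.
- tally_base: Meal tally, fixed to the cart top: a grey round foot (92 mm across, narrowing to 68 mm, 36 mm high) carrying the wheel. Origin: underside centre, on the wheel's upright axis; z up. A flat index tongue, 16 mm wide and 11 mm high, runs out along the base's +x to 87 mm from the axis.
- tally_wheel (a joint): Angle (rad) of the wheel, growing anticlockwise seen from above; no limit, does not wrap. It starts at 0 and has click stops at all multiples of 1.047 rad (60 degrees), either way. Pushed less than 30 degrees from a stop (up to about 5 N at an arm's end) it springs back if let go; past that it runs on by itself to the next stop and stays. Push an arm 40 to 70 degrees for one click.
- tally_hub (a point): Point on the upright axis at the top of the bare aluminium wheel, 70 mm above the cart top (a pivot stub stands 6 mm higher). The wheel lies flat: a hub 68 mm across and 22 mm thick with six equal straight arms at 60 degree steps, each 10 mm wide, reaching to 60 mm from the axis, 54 to 70 mm above the cart top, with free space under them down to 12 mm.
- tally_knob (a point): Centre of the top of the small dark round knob (14 mm across, 12 mm high) that stands on one arm of the wheel, 50 mm from the axis, 82 mm above the cart top. It turns with the wheel. At wheel angle 0 the knob's arm lies along the base's +x, so arm k lies at wheel angle + k*1.047 rad from the base's +x.
- cup: Red anodized open cup, 74 mm across, 85 mm high, loose on the cart top beside the tally. Origin: underside centre. To be left alone.
- fuel_bottle: Aluminium fuel bottle with black cap, 68 mm across, 170 mm high, standing loose beside the tally. Origin: underside centre. To be left alone.
- plate: Black plastic plate, 190 mm across, 20 mm high, loose beyond the tally. Origin: underside centre. To be left alone.
- spatula: Green silicone spatula, 260 mm long, lying loose to the far left. To be left alone.
Things that resemble listed ones, but are neither listed nor needed, are in the scene too. Of the things like the tally_base, leave any that is purple or red; of the rest the smaller one is meant.

How it is judged:
By the outcome, as a careful person would: the job done as asked, in the order asked, and still so for the second after the job is handed in, with the robot touching nothing.
It also fails if it takes over 48 s, if anything falls off the work surface, if the arm or the gripper's body presses on something with over 40 N, if the wrist force passes 120 N, or if a joint passes its speed limit or range.

ROBOT

A 7-joint arm with a two-finger parallel gripper is mounted at the origin on the work surface. World frame = base frame: x ahead of the robot, y to its left, z up, the work surface at z = 0. Lengths are in m, angles in rad, forces in N, time in s.
With the tool pointing down it reaches from about 0.425 to 0.95 m from the base axis. Payload 16.7 kg.
Tool frame: the origin (TCP) lies between the finger pads; the fingertips stand 19 mm ahead of it and the grasp point (between the pads) is the TCP; y points along the fingers, z is the direction in which the jaws open and shut, and the axes are right-handed (so a half turn about y gives the same grasp; the last joint's range is limited). The gripper opens to 94 mm and grips with 3 to 60 N. Pads are 16 mm wide; open, the fingers measure 119 mm over their backs; the gripper's body (75 mm by 177 mm) begins 78 mm behind the grasp point.
Start: joints at [-1.329, 0.426, 0.074, 1.606, -0.034, 1.111, -0.067], TCP at [0.258, 0.624, 0.224] pointing down, gripper open.
Joint ranges: [-2.85, 2.85], [-0.5, 2.14], [-1.23, 1.37], [0.21, 2.46], [-1.02, 4.16], [0.16, 2.05], [-2.73, 2.73]. Speed limits (rad/s): [1.89, 1.89, 2.39, 2.39, 3.01, 3.01, 3.01].

INTERFACE

Orientations are given as a unit quaternion [x, y, z, w].
In Python, from rig import readout, vision, arm, finder gives the robot as it stands.
- The arm moves only by the tool move_arm, never from a script. Its argument "rows" is text: rows parted by semicolons, each of 7 numbers parted by spaces: the shift along the tool's x, y, z in m, then the turn, a rotation vector about the tool's x, y, z in degrees, then the finger opening in m, from 0 to 0.094. In form: x y z rx ry rz grip; .... A call has 1 to 20 rows; each row shifts and turns the commanded pose from where the row before left it, along the tool's axes as they then stand; what a row does not reach is not made up. A row lasts 1/12 s, in which the tool goes at most 41.7 mm and 7.16 degrees, less where a joint would pass 70% of its speed; a pose out of reach is approached as far as the arm can. A call is refused whole if a number of a shift passes 0.0417 or a number of a turn 7.16, either way. A call with a gripper value outside its range is refused whole. The fingers move at their own pace and stop on an object; "squeeze" is the grip in N (left out, the last holds). Time passes only in rows, so rows that do not move let the fingers close. It gives the time, the measured TCP pose, the force and the opening at its end, in the units of the state.
- readout.read_state(): the state, without advancing time (a new reading comes with each control period).
- vision.camera(name): name is "scene" or "top" or "wrist"; returns the picture (420x560x3 uint8, red, green, blue); there is no depth.
- vision.get_calibration(name): a dict with "fx", "fy", "cx", "cy" (pixels), "R" (3x3) and "t" (3): a world point X has camera coordinates R X + t. Camera axes: x right, y down, z forward; pixel columns grow to the right and rows downward; lengths in m; the calibration is good to about 2 mm. A picture is of the moment at which its call begins: read the wrist's pose just before it. get_calibration takes no time and is no camera call; for the wrist camera it gives the pose at the moment of the call.
- arm.close_job(): hands the job in, once; it reports no verdict.
Trained networks look in the newest picture that a camera, given by its name, has taken for a name from the list of things; names that differ only in an ending like _2 or _b are one class to them, and where a whole thing is asked for, a point or a joint stands for the part that bears it (a point fixed in the world has none). Each returns a list of dicts, best first, with "p" (0 to 1); they miss things now and then, are a little off and sometimes report something else, mostly with a low value. They report only what shows in the picture. A call takes as long as a camera call. They do not tell look-alikes from the thing itself.
- finder.find_in(camera, label): "xyz" ([x, y, z] in m, in world coordinates, good to about 4 mm: the middle of the surface that is visible of it).
- finder.masks_of(camera, label): "pixels" (420x560 bool, what is visible of it).
- finder.place_of(camera, label): "xyz" ([x, y, z] in m, in world coordinates, good to about 4 mm: a listed point, or the origin of a listed thing).
The state is a dict: "clock": time; "joints": joint angles; "joint_velocities": joint speeds; "tau": joint torques, N m; "eef_pos": TCP position; "ee_rot": TCP orientation; "wrist_force": force on the tool from outside, world axes, zero at the start; "wrist_torque": the same for the moment, N m; "opening": finger opening in m.
Only numpy, scipy, OpenCV 4.12 (cv2) and the standard library are available. Lean on these libraries where they do the work, as an engineer would, in place of code of your own. Each camera call takes 0.05 s, during which the arm holds its last target.

## Working session

There is one attempt and no reset: what is moved stays moved. The work goes in short steps, Python scripts to look and compute and a tool call to move; the robot and the scene stay as the last step left them, time stands still between calls to the robot, and variables do not carry over. Pictures are saved under pics/ and viewed, and the job is handed in when it is done.

Besides the shell and the picture viewer there is one more tool, called as a command line: name --argument value ..., lists and objects as JSON in quotes. move_arm: Moves the arm, as the interface text tells. Its arguments: {"type":"object","properties":{"rows":{"type":"string"},"squeeze":{"type":"number"}},"required":["rows"]}

```bash
mkdir -p pics; python3 - <<'E'
from rig import readout, vision, arm, finder
import cv2
s=readout.read_state(); print(s)
for n in ["scene","top"]:
    im=vision.camera(n); cv2.imwrite(f"pics/{n}0.png",im[:,:,::-1])
    for l in ["tally_base","tally_hub","tally_knob"]:
        print(n,l,[(round(d['p'],2),[round(float(v),3) for v in d['xyz']]) for d in finder.place_of(n,l)])
print(readout.read_state()['clock'])
E
```

```text
{'clock': 0.0, 'joints': array([-1.32851758,  0.42673176,  0.07385338,  1.60658023, -0.03411296,
        1.11079858, -0.06711423]), 'joint_velocities': array([-0.0003001 ,  0.0002226 ,  0.00049511, -0.00197589, -0.00062678,
       -0.00139962, -0.00118149]), 'tau': array([ 1.26195566e-03, -9.35799694e+01,  3.66617896e+00, -4.54222584e+01,
       -4.90612315e-02,  1.98624039e-02,  1.41184346e-04]), 'eef_pos': array([0.25760776, 0.62347546, 0.22378764]), 'ee_rot': array([ 0.69402068, -0.1377068 ,  0.13759106, -0.6931384 ]), 'wrist_force': array([ 0.34709782, -0.31535837, -0.14173209]), 'wrist_torque': array([ 0.03082593,  0.00802572, -0.01437531]), 'opening': 0.094071887281002}
scene tally_base [(0.97, [0.493, 0.138, 0.004]), (0.96, [0.404, -0.126, -0.003]), (0.9, [0.577, -0.007, -0.002])]
scene tally_hub [(0.87, [0.578, -0.009, 0.073]), (0.74, [0.301, 0.272, 0.103]), (0.64, [0.399, -0.125, 0.102]), (0.63, [0.492, 0.146, 0.069]), (0.56, [0.559, -0.291, -0.002]), (0.32, [0.742, 0.302, -0.001])]
scene tally_knob [(0.89, [0.339, -0.095, 0.118]), (0.84, [0.234, 0.272, 0.118]), (0.77, [0.529, -0.002, 0.079]), (0.65, [0.447, 0.17, 0.082])]
top tally_base [(0.86, [0.574, -0.013, 0.004]), (0.84, [0.494, 0.148, 0.002]), (0.77, [0.309, 0.271, -0.0]), (0.74, [0.403, -0.124, -0.001])]
top tally_hub [(0.96, [0.4, -0.126, 0.105]), (0.84, [0.306, 0.273, 0.102]), (0.81, [0.496, 0.142, 0.07]), (0.62, [0.575, -0.009, 0.07])]
top tally_knob [(0.9, [0.23, 0.273, 0.12]), (0.85, [0.337, -0.096, 0.117]), (0.68, [0.527, 0.003, 0.085]), (0.64, [0.445, 0.164, 0.081])]
0.4
```

View pics/scene0.png

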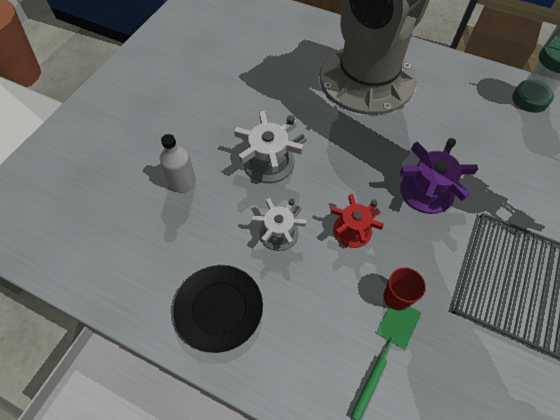

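View pics/top0.png

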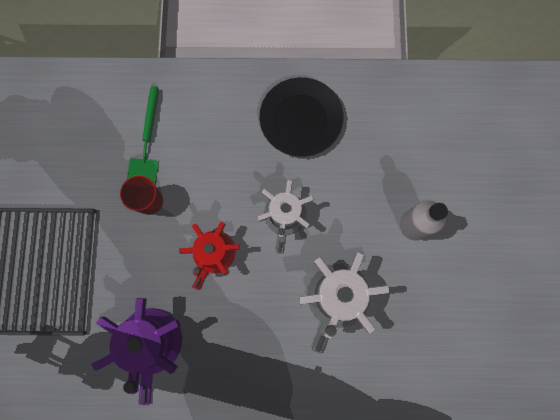

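The scene shows four tallies: the small grey one (scene ~(278,220), top ~(286,208)) is the target. The red, purple and larger grey ones are decoys. Next I'll refine the hub position and arm directions, and get the tool axes.

```bash
cat > h.py <<'E'
from rig import readout, vision, arm, finder
import cv2, numpy as np
from scipy.spatial.transform import Rotation as Ro
def proj(n,X):
    c=vision.get_calibration(n); p=np.array(c['R'])@np.asarray(X,float)+np.array(c['t']).ravel()
    return np.array([c['fx']*p[0]/p[2]+c['cx'],c['fy']*p[1]/p[2]+c['cy']])
def back(n,uv,z):
    c=vision.get_calibration(n);R=np.array(c['R']);t=np.array(c['t']).ravel()
    d=R.T@np.array([(uv[0]-c['cx'])/c['fx'],(uv[1]-c['cy'])/c['fy'],1]);o=-R.T@t
    return o+d*(z-o[2])/d[2]
def overlay(n,im,hub,th,out,box,s=5):
    x0,y0,x1,y1=box
    b=cv2.resize(im[y0:y1,x0:x1,::-1],None,fx=s,fy=s,interpolation=cv2.INTER_CUBIC)
    f=lambda X:tuple(int(round(v)) for v in (proj(n,X)-[x0,y0]+.5)*s)
    cv2.circle(b,f([hub[0],hub[1],.076]),4,(0,0,255),1)
    for k in range(6):
        a=th+k*np.pi/3; e=np.array([np.cos(a),np.sin(a)])
        cv2.line(b,f([*(hub+.034*e),.07]),f([*(hub+.06*e),.07]),(0,0,255) if k else (0,200,0),1)
    cv2.imwrite(out,b)
E
python3 - <<'E'
from h import *
s=readout.read_state(); M=Ro.from_quat(s['ee_rot']).as_matrix(); print("tool axes cols\n",M.round(3))
hub=np.array([.576,-.009]); th=np.radians(168)
for n,box in [("top",(245,170,325,260)),("scene",(235,185,325,260))]:
    im=vision.camera(n); overlay(n,im,hub,th,f"pics/ov_{n}1.png",box,6)
for l in ["fuel_bottle","plate","cup"]:
    print(l,[(round(d['p'],2),np.round(d['xyz'],3)) for d in finder.place_of("scene",l)])
E
```

```text
tool axes cols
 [[ 0.924 -0.     0.382]
 [-0.382 -0.     0.924]
 [-0.    -1.    -0.   ]]
fuel_bottle [(0.58, array([ 0.559, -0.29 , -0.002]))]
plate [(0.96, array([ 0.801, -0.04 ,  0.   ])), (0.18, array([ 0.527, -0.002,  0.082]))]
cup [(0.77, array([ 0.602,  0.288, -0.003])), (0.27, array([ 0.579, -0.012,  0.072]))]
```

View pics/ov_top1.png

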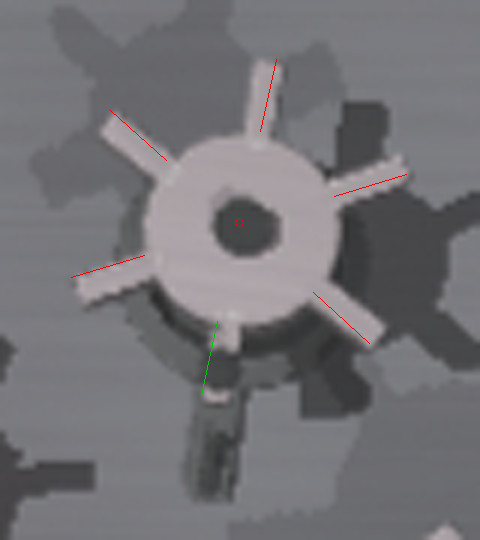

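View pics/ov_scene1.png

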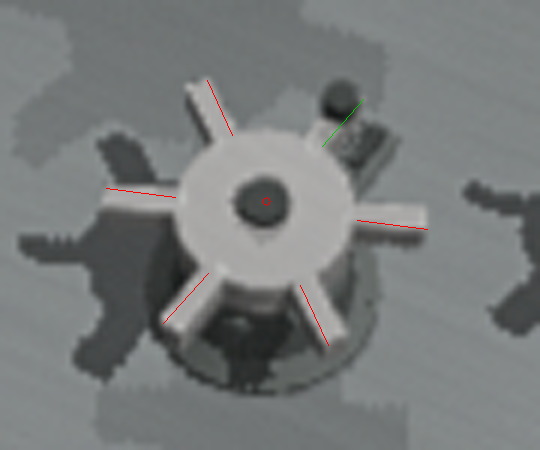

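Corrected estimate: hub ≈ (0.575, -0.0105), knob arm ≈ 171.5°. The finger will enter the gap at 21.5° at radius 55 mm, and each stroke will be an arc. First I move across at height with the fingers closed.

move_arm --rows "0.01 0 -0.0075 0 0 0 0; 0.02 0 -0.015 0 0 0 0; 0.025 0 -0.0185 0 0 0 0; 0.025 0 -0.0185 0 0 0 0; 0.025 0 -0.0185 0 0 0 0; 0.025 0 -0.0185 0 0 0 0; 0.025 0 -0.0185 0 0 0 0; 0.025 0 -0.0185 0 0 0 0; 0.025 0 -0.0185 0 0 0 0; 0.025 0 -0.0185 0 0 0 0; 0.025 0 -0.0185 0 0 0 0; 0.025 0 -0.0185 0 0 0 0; 0.025 0 -0.0185 0 0 0 0; 0.025 0 -0.0185 0 0 0 0; 0.025 0 -0.0185 0 0 0 0; 0.025 0 -0.0185 0 0 0 0; 0.025 0 -0.0185 0 0 0 0; 0.025 0 -0.0185 0 0 0 0; 0.025 0 -0.0185 0 0 0 0; 0.025 0 -0.0185 0 0 0 0" --squeeze 5

```text
clock: 2.32
eef_pos: [0.5658, 0.1096, 0.2247]
ee_rot: [-0.693, 0.138, -0.138, 0.694]
wrist_force: [-0.3, 0.8, 0.3]
opening: 0.0007
```

move_arm --rows "0.025 0 -0.0185 0 0 0 0; 0.025 0 -0.0185 0 0 0 0; 0.02 0 -0.015 0 0 0 0; 0.01 0 -0.0075 0 0 0 0; 0.005 0 -0.0035 0 0 0 0; 0 0 0 0 6.5 0 0; 0 0 0 0 6.5 0 0; 0 0 0 0 6.5 0 0; 0 0 0 0 6.5 0 0; 0 0 0 0 6.5 0 0; 0 0 0 0 6.5 0 0; 0 0 0 0 6.5 0 0; 0 0 0 0 0 0 0; 0 0 0 0 0 0 0; 0 0 0 0 0 0 0"

```text
clock: 3.57
eef_pos: [0.6198, 0.0219, 0.2245]
ee_rot: [-0.587, 0.394, -0.394, 0.587]
wrist_force: [0.5, 0.4, -0.3]
opening: 0.0004
```

```bash
cat >> h.py <<'E'
HUB=np.array([.575,-.0105])
def st():
    s=readout.read_state(); M=Ro.from_quat(s['ee_rot']).as_matrix(); p=np.array(s['eef_pos'])
    d=p[:2]-HUB
    print("t",round(s['clock'],2),"p",p.round(4),"r",np.hypot(*d).round(4),"phi",np.degrees(np.arctan2(d[1],d[0])).round(1),"zang",np.degrees(np.arctan2(M[1,2],M[0,2])).round(2),"ydown",M[:,1].round(3),"F",np.round(s['wrist_force'],2),"open",round(s['opening'],4),"q",np.round(s['joints'],2))
    return s,M,p
def to(phi,r,z):
    s,M,p=st(); a=np.radians(phi); t=np.array([*(HUB+r*np.array([np.cos(a),np.sin(a)])),z])
    print("tool shift",(M.T@(t-p)).round(4))
E
python3 - <<'E'
from h import *
to(21.5,.055,.224)
E
```

```text
t 3.57 p [0.6198 0.0219 0.2245] r 0.0553 phi 35.9 zang 22.33 ydown [-0.  0. -1.] F [ 0.49  0.4  -0.3 ] open 0.0004 q [-0.56  0.37  0.55  1.76 -0.22  1.07  0.45]
tool shift [0.0138 0.0005 0.0012]
```

move_arm --rows "0.0069 0 0.0006 0 0 0 0; 0.0069 0 0.0006 0 0.8 0 0; 0 0.02 0 0 0 0 0; 0 0.02 0 0 0 0 0; 0 0.02 0 0 0 0 0; 0 0.02 0 0 0 0 0; 0 0.02 0 0 0 0 0; 0 0.01 0 0 0 0 0; 0 0 0 0 0 0 0; 0 0 0 0 0 0 0"

```text
clock: 4.4
eef_pos: [0.6266, 0.0083, 0.1147]
ee_rot: [0.584, -0.399, 0.399, -0.583]
wrist_force: [0.0, -0.4, 1.0]
opening: 0.0002
```

```bash
python3 - <<'E'
from h import *
to(21.5,.055,.065)
ims=[vision.camera(n) for n in ("scene","wrist")]
a=cv2.resize(ims[0][120:310,180:420,::-1],(480,380),interpolation=cv2.INTER_CUBIC)
b=cv2.resize(ims[1][:,:,::-1],(480,360)); a=a[:360]
cv2.imwrite("pics/pre.png",cv2.resize(np.hstack([a,b]),(800,300)))
E
```

```text
t 4.4 p [0.6266 0.0083 0.1147] r 0.0549 phi 20.0 zang 21.22 ydown [-0. -0. -1.] F [ 0.02 -0.39  0.97] open 0.0002 q [-0.49  0.51  0.5   1.84 -0.31  0.88  0.53]
tool shift [-0.0015  0.0497  0.0001]
```

View pics/pre.png

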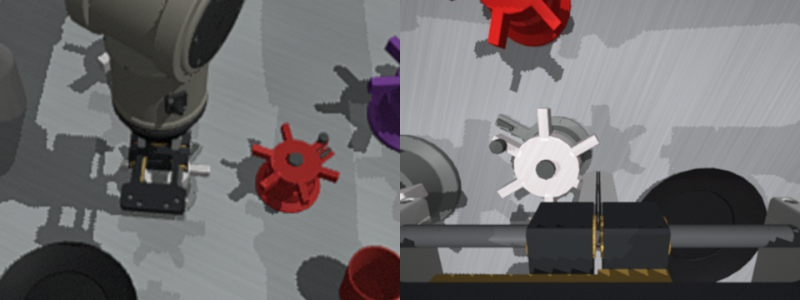

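```bash
python3 - <<'E'
from h import *
s,M,p=st(); im=vision.camera("wrist"); b=cv2.resize(im[100:310,0:400,::-1],None,fx=2,fy=2,interpolation=cv2.INTER_CUBIC)
f=lambda X:tuple(int(round(v)) for v in (proj("wrist",X)-[0,100]+.5)*2)
th=np.radians(171.5)
cv2.circle(b,f([*HUB,.076]),4,(0,0,255),1)
for k in range(6):
    a=th+k*np.pi/3; e=np.array([np.cos(a),np.sin(a)])
    cv2.line(b,f([*(HUB+.034*e),.07]),f([*(HUB+.06*e),.07]),(0,0,255),1)
tip=p+M[:,1]*.019
for z in (-.0125,.0125):
  for x in (-.008,.008): cv2.circle(b,f(tip+M[:,2]*z+M[:,0]*x),3,(255,0,255),-1)
  for x in (-.008,.008):
    q=tip+M[:,2]*z+M[:,0]*x; q[2]=.07; cv2.circle(b,f(q),3,(255,255,0),-1)
cv2.imwrite("pics/w2.png",b)
E
```

```text
t 4.5 p [0.6272 0.0086 0.1157] r 0.0555 phi 20.1 zang 21.24 ydown [ 0.001  0.    -1.   ] F [-1.06  0.05 -0.3 ] open 0.0007 q [-0.49  0.51  0.5   1.84 -0.31  0.88  0.52]
```

View pics/w2.png

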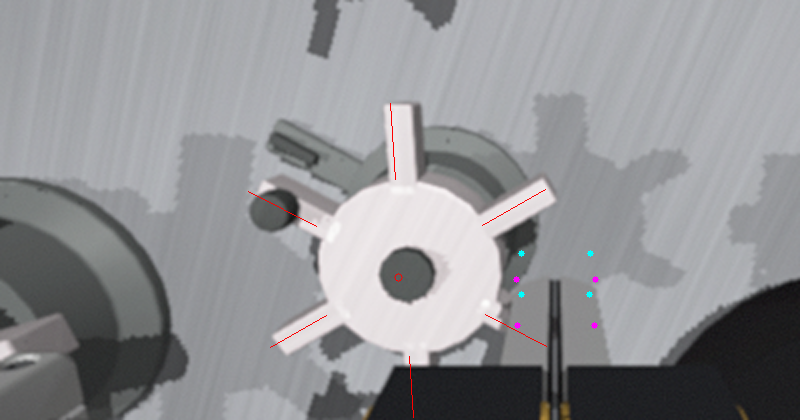

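```bash
sed -i 's/^HUB=.*/HUB=np.array([.5765,-.0095])/' h.py; python3 - <<'E'
from h import *
to(22,.055,.065)
# stroke as one row repeated: 20 rows, 3.1deg
d=np.radians(3.1); r=.055
print("row x",-r*np.sin(d)," z",-r*(1-np.cos(d)))
E
```

```text
t 4.55 p [0.6271 0.0087 0.1157] r 0.0538 phi 19.8 zang 21.24 ydown [ 0.002  0.    -1.   ] F [ 1.05  0.46 -0.11] open 0.0006 q [-0.49  0.51  0.5   1.84 -0.31  0.88  0.52]
tool shift [-0.0021  0.0507  0.0011]
row x -0.0029743347141626413  z -8.048313205835433e-05
```

move_arm --rows "-0.002 0 0.001 0 -0.8 0 0; 0 0.01 0 0 0 0 0; 0 0.01 0 0 0 0 0; 0 0.01 0 0 0 0 0; 0 0.01 0 0 0 0 0; 0 0.0095 0 0 0 0 0; 0 0 0 0 0 0 0; 0 0 0 0 0 0 0"

```text
clock: 5.22
eef_pos: [0.6262, 0.0109, 0.0641]
ee_rot: [0.587, -0.396, 0.395, -0.586]
wrist_force: [-0.3, 0.9, -0.2]
opening: 0.0005
```

```bash
python3 - <<'E'
from h import *
to(22,.055,.065)
im=vision.camera("wrist");cv2.imwrite("pics/low.png",im[:,:,::-1])
E
```

```text
t 5.22 p [0.6262 0.0109 0.0641] r 0.0537 phi 22.3 zang 22.04 ydown [-0.001 -0.    -1.   ] F [-0.35  0.93 -0.25] open 0.0005 q [-0.46  0.57  0.46  1.86 -0.35  0.79  0.57]
tool shift [ 0.0003 -0.0009  0.0013]
```

View pics/low.png

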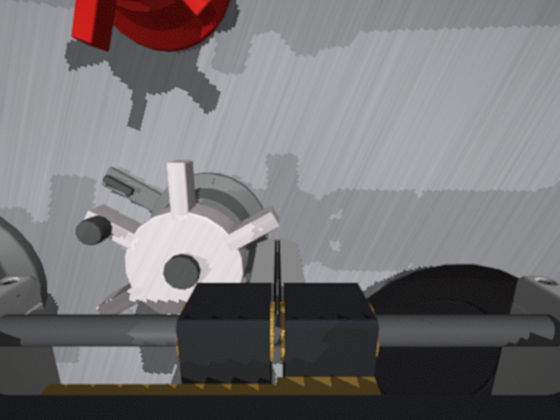

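The finger sits in the gap, with the tip near (278,245), the next arm ahead at (262,220) and the wheel unmoved. Now stroke 1.

move_arm --rows "-0.003 0 0 0 -3.1 0 0; -0.003 0 0 0 -3.1 0 0; -0.003 0 0 0 -3.1 0 0; -0.003 0 0 0 -3.1 0 0; -0.003 0 0 0 -3.1 0 0; -0.003 0 0 0 -3.1 0 0; -0.003 0 0 0 -3.1 0 0; -0.003 0 0 0 -3.1 0 0; -0.003 0 0 0 -3.1 0 0; -0.003 0 0 0 -3.1 0 0; -0.003 0 0 0 -3.1 0 0; -0.003 0 0 0 -3.1 0 0; -0.003 0 0 0 -3.1 0 0; -0.003 0 0 0 -3.1 0 0; -0.003 0 0 0 -3.1 0 0; -0.003 0 0 0 -3.1 0 0; -0.003 0 0 0 -3.1 0 0"

```text
clock: 6.68
eef_pos: [0.591, 0.0448, 0.0657]
ee_rot: [-0.701, 0.093, -0.093, 0.701]
wrist_force: [0.6, -0.2, -0.6]
opening: 0.0005
```

```bash
python3 - <<'E'
from h import *
to(82,.055,.065)
im=vision.camera("wrist");cv2.imwrite("pics/s1.png",im[:,:,::-1])
E
```

```text
t 6.68 p [0.591  0.0448 0.0657] r 0.0562 phi 75.1 zang 74.89 ydown [ 0.001  0.    -1.   ] F [ 0.63 -0.17 -0.65] open 0.0005 q [-0.36  0.49  0.23  1.93 -0.16  0.74  1.26]
tool shift [-0.0066  0.0007 -0.0016]
```

View pics/s1.png

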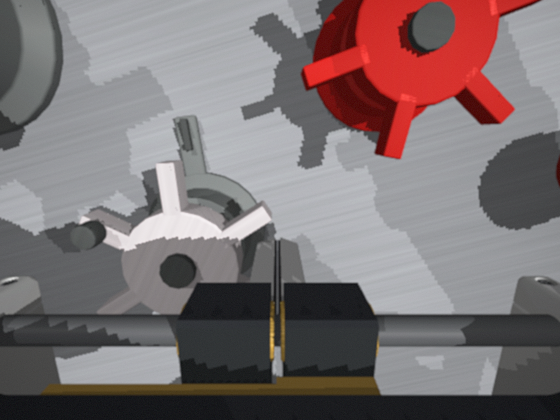

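Click 1 is done: the knob (88,235) is now about 60° anticlockwise of the tongue (190,130). I'll raise, go back and let it settle.

move_arm --rows "0 -0.005 0 0 0 0 0; 0 -0.015 0 0 0 0 0; 0 -0.015 0 0 0 0 0; 0 -0.015 0 0 0 0 0; 0.003 0 0 0 3.1 0 0; 0.006 0 0 0 6.2 0 0; 0.006 0 0 0 6.2 0 0; 0.006 0 0 0 6.2 0 0; 0.006 0 0 0 6.2 0 0; 0.006 0 0 0 6.2 0 0; 0.006 0 0 0 6.2 0 0; 0.006 0 0 0 6.2 0 0; 0.006 0 0 0 6.2 0 0; 0 0 0 0 0 0 0; 0 0 0 0 0 0 0; 0 0 0 0 0 0 0"

```text
clock: 8.07
eef_pos: [0.6292, 0.0145, 0.1152]
ee_rot: [-0.587, 0.394, -0.394, 0.587]
wrist_force: [0.2, -0.5, 0.3]
opening: 0.0002
```

```bash
cat > look.py <<'E'
import sys
from h import *
s,M,p=st(); to(22,.055,.065)
im=vision.camera("wrist"); b=cv2.resize(im[100:310,0:400,::-1],None,fx=2,fy=2,interpolation=cv2.INTER_CUBIC)
f=lambda X:tuple(int(round(v)) for v in (proj("wrist",X)-[0,100]+.5)*2)
th=np.radians(171.5)
cv2.circle(b,f([*HUB,.076]),4,(0,0,255),1)
for k in range(6):
    a=th+k*np.pi/3; e=np.array([np.cos(a),np.sin(a)])
    cv2.line(b,f([*(HUB+.034*e),.07]),f([*(HUB+.06*e),.07]),(0,0,255),1)
    cv2.putText(b,str(k),f([*(HUB+.07*e),.07]),0,.6,(0,0,255),1)
cv2.imwrite(sys.argv[1],b)
E
python3 look.py pics/r1.png
```

```text
t 8.07 p [0.6292 0.0145 0.1152] r 0.0579 phi 24.5 zang 22.24 ydown [ 0.  0. -1.] F [ 0.25 -0.49  0.29] open 0.0002 q [-0.48  0.5   0.47  1.83 -0.29  0.88  0.52]
t 8.07 p [0.6292 0.0145 0.1152] r 0.0579 phi 24.5 zang 22.24 ydown [ 0.  0. -1.] F [ 0.25 -0.49  0.29] open 0.0002 q [-0.48  0.5   0.47  1.83 -0.29  0.88  0.52]
tool shift [ 0.0025  0.0502 -0.0029]
```

View pics/r1.png

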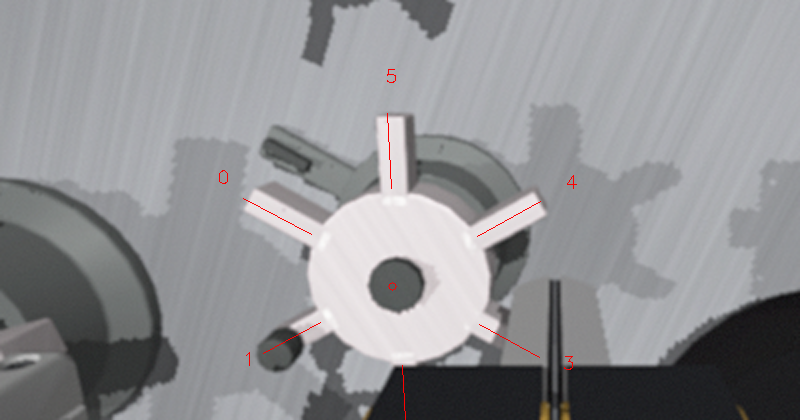

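The knob is now on position 1 (280,347), exactly one click on and at rest. On to click 2.

move_arm --rows "0.0025 0 -0.0025 0 0 0 0; 0 0.01 0 0 0 0 0; 0 0.01 0 0 0 0 0; 0 0.01 0 0 0 0 0; 0 0.01 0 0 0 0 0; 0 0.01 0 0 0 0 0; 0 0 0 0 0 0 0; 0 0 0 0 0 0 0"

```text
clock: 8.78
eef_pos: [0.6274, 0.0107, 0.0641]
ee_rot: [0.587, -0.396, 0.395, -0.586]
wrist_force: [0.9, -0.3, 0.1]
opening: 0.0007
```

```bash
python3 -c "
from h import *
to(22,.055,.065)"
```

```text
t 8.78 p [0.6274 0.0107 0.0641] r 0.0547 phi 21.6 zang 22.04 ydown [-0.002 -0.    -1.   ] F [ 0.89 -0.34  0.09] open 0.0007 q [-0.44  0.57  0.44  1.86 -0.33  0.79  0.55]
tool shift [-0.0004 -0.0009  0.0003]
```

move_arm --rows "-0.003 0 -0.0001 0 -3.1 0 0; -0.003 0 -0.0001 0 -3.1 0 0; -0.003 0 -0.0001 0 -3.1 0 0; -0.003 0 -0.0001 0 -3.1 0 0; -0.003 0 -0.0001 0 -3.1 0 0; -0.003 0 -0.0001 0 -3.1 0 0; -0.003 0 -0.0001 0 -3.1 0 0; -0.003 0 -0.0001 0 -3.1 0 0; -0.003 0 -0.0001 0 -3.1 0 0; -0.003 0 -0.0001 0 -3.1 0 0; -0.003 0 -0.0001 0 -3.1 0 0; -0.003 0 -0.0001 0 -3.1 0 0; -0.003 0 -0.0001 0 -3.1 0 0; -0.003 0 -0.0001 0 -3.1 0 0; -0.003 0 -0.0001 0 -3.1 0 0; -0.003 0 -0.0001 0 -3.1 0 0; -0.003 0 -0.0001 0 -3.1 0 0; 0 0 0 0 0 0 0; 0 0 0 0 0 0 0; 0 0 0 0 0 0 0"

```text
clock: 10.45
eef_pos: [0.5912, 0.0432, 0.0653]
ee_rot: [-0.701, 0.094, -0.095, 0.701]
wrist_force: [0.3, -0.2, -0.3]
opening: 0.0006
```

```bash
python3 look.py pics/s2.png
```

```text
t 10.45 p [0.5912 0.0432 0.0653] r 0.0547 phi 74.4 zang 74.63 ydown [ 0.001  0.    -1.   ] F [ 0.28 -0.17 -0.26] open 0.0006 q [-0.34  0.49  0.2   1.93 -0.14  0.74  1.25]
t 10.45 p [0.5912 0.0432 0.0653] r 0.0547 phi 74.4 zang 74.63 ydown [ 0.001  0.    -1.   ] F [ 0.28 -0.17 -0.26] open 0.0006 q [-0.34  0.49  0.2   1.93 -0.14  0.74  1.25]
tool shift [ 0.0435  0.0003 -0.0213]
```

View pics/s2.png

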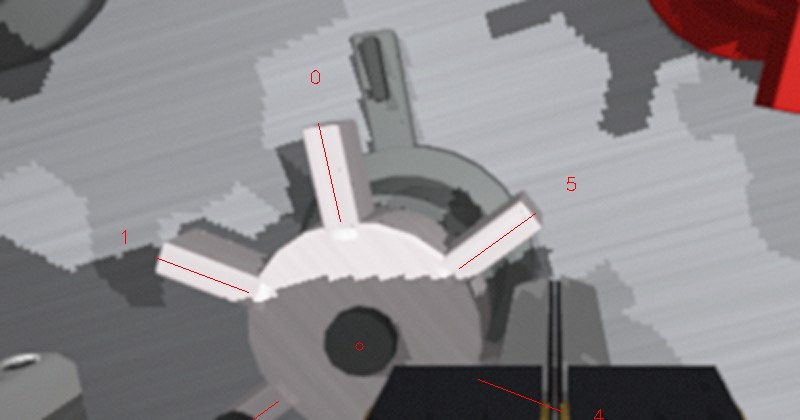

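The arms are seated and the dark knob is at position 2 (235,412). Click 2 is done, so I return for click 3.

move_arm --rows "0 -0.005 0 0 0 0 0; 0 -0.015 0 0 0 0 0; 0 -0.015 0 0 0 0 0; 0 -0.015 0 0 0 0 0; 0.003 0 0 0 3.1 0 0; 0.006 0 0 0 6.2 0 0; 0.006 0 0 0 6.2 0 0; 0.006 0 0 0 6.2 0 0; 0.006 0 0 0 6.2 0 0; 0.006 0 0 0 6.2 0 0; 0.006 0 0 0 6.2 0 0; 0.006 0 0 0 6.2 0 0; 0.006 0 0 0 6.2 0 0; 0 0 0 0 0 0 0; 0 0 0 0 0 0 0; 0 0 0 0 0 0 0"

```text
clock: 11.83
eef_pos: [0.6292, 0.013, 0.1151]
ee_rot: [-0.587, 0.394, -0.394, 0.587]
wrist_force: [0.2, -0.3, -0.1]
opening: 0.001
```

```bash
python3 look.py pics/r2.png
```

```text
t 11.83 p [0.6292 0.013  0.1151] r 0.0573 phi 23.1 zang 22.27 ydown [-0.  0. -1.] F [ 0.15 -0.31 -0.07] open 0.001 q [-0.45  0.5   0.44  1.83 -0.27  0.87  0.5 ]
t 11.83 p [0.6292 0.013  0.1151] r 0.0573 phi 23.1 zang 22.27 ydown [-0.  0. -1.] F [ 0.15 -0.31 -0.07] open 0.001 q [-0.45  0.5   0.44  1.83 -0.27  0.87  0.5 ]
tool shift [ 0.0011  0.0501 -0.0023]
```

View pics/r2.png

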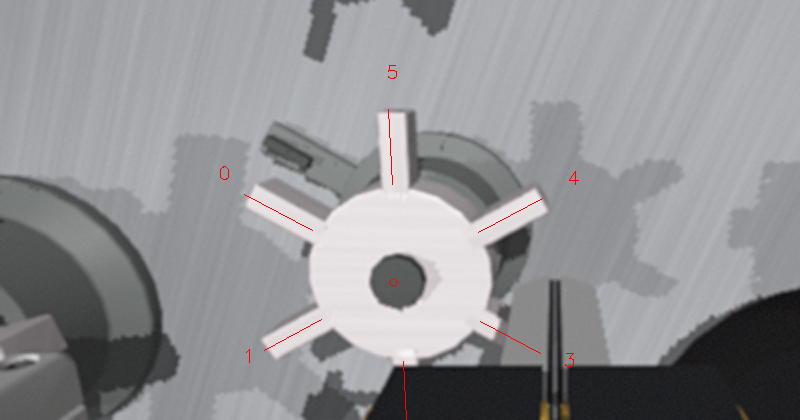

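The knob is hidden at position 2 and the arms are all seated. Click 3.

move_arm --rows "0.0015 0 -0.002 0 0 0 0; 0 0.01 0 0 0 0 0; 0 0.01 0 0 0 0 0; 0 0.01 0 0 0 0 0; 0 0.01 0 0 0 0 0; 0 0.01 0 0 0 0 0; 0 0 0 0 0 0 0; 0 0 0 0 0 0 0"

```text
clock: 12.55
eef_pos: [0.6276, 0.0102, 0.0641]
ee_rot: [0.587, -0.396, 0.395, -0.586]
wrist_force: [-0.1, -0.3, -0.2]
opening: 0.0003
```

```bash
python3 -c "
from h import *
to(22,.055,.065)"
```

```text
t 12.55 p [0.6276 0.0102 0.0641] r 0.0548 phi 21.1 zang 22.04 ydown [-0.001 -0.    -1.   ] F [-0.12 -0.26 -0.19] open 0.0003 q [-0.43  0.56  0.41  1.86 -0.31  0.78  0.53]
tool shift [-0.0008 -0.0009  0.0002]
```

move_arm --rows "-0.003 0 -0.0001 0 -3.1 0 0; -0.003 0 -0.0001 0 -3.1 0 0; -0.003 0 -0.0001 0 -3.1 0 0; -0.003 0 -0.0001 0 -3.1 0 0; -0.003 0 -0.0001 0 -3.1 0 0; -0.003 0 -0.0001 0 -3.1 0 0; -0.003 0 -0.0001 0 -3.1 0 0; -0.003 0 -0.0001 0 -3.1 0 0; -0.003 0 -0.0001 0 -3.1 0 0; -0.003 0 -0.0001 0 -3.1 0 0; -0.003 0 -0.0001 0 -3.1 0 0; -0.003 0 -0.0001 0 -3.1 0 0; -0.003 0 -0.0001 0 -3.1 0 0; -0.003 0 -0.0001 0 -3.1 0 0; -0.003 0 -0.0001 0 -3.1 0 0; -0.003 0 -0.0001 0 -3.1 0 0; -0.003 0 -0.0001 0 -3.1 0 0; 0 0 0 0 0 0 0; 0 0 0 0 0 0 0; 0 0 0 0 0 0 0"

```text
clock: 14.22
eef_pos: [0.5914, 0.0427, 0.0653]
ee_rot: [-0.701, 0.094, -0.095, 0.701]
wrist_force: [-0.1, 0.2, -0.5]
opening: 0.0008
```

```bash
python3 look.py pics/s3.png
```

```text
t 14.22 p [0.5914 0.0427 0.0653] r 0.0543 phi 74.1 zang 74.63 ydown [ 0.001  0.    -1.   ] F [-0.05  0.15 -0.47] open 0.0008 q [-0.32  0.49  0.18  1.93 -0.12  0.74  1.23]
t 14.22 p [0.5914 0.0427 0.0653] r 0.0543 phi 74.1 zang 74.63 ydown [ 0.001  0.    -1.   ] F [-0.05  0.15 -0.47] open 0.0008 q [-0.32  0.49  0.18  1.93 -0.12  0.74  1.23]
tool shift [ 0.0432  0.0003 -0.0209]
```

View pics/s3.png

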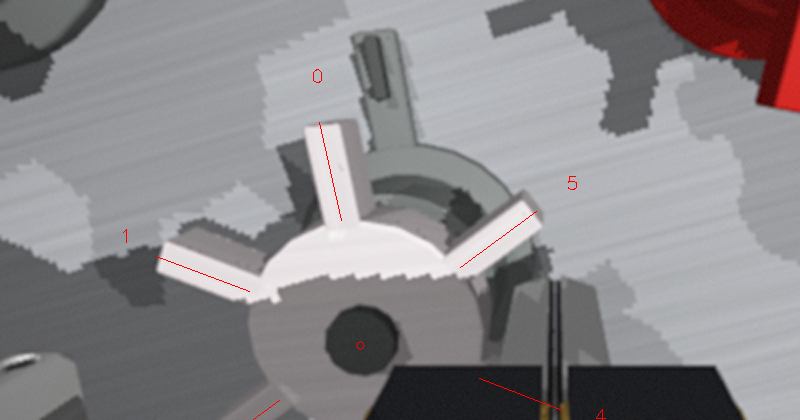

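The knob has left position 2. I'll lift straight up and withdraw for a clear check.

move_arm --rows "0 -0.005 0 0 0 0 0; 0 -0.015 0 0 0 0 0; 0 -0.025 0 0 0 0 0; 0 -0.025 0 0 0 0 0; 0 -0.025 0 0 0 0 0; 0 -0.025 0 0 0 0 0; 0 -0.02 0 0 0 0 0; 0 -0.01 0 0 0 0 0; 0 0 0.015 0 0 0 0; 0 0 0.025 0 0 0 0; 0 0 0.025 0 0 0 0; 0 0 0.025 0 0 0 0; 0 0 0.025 0 0 0 0; 0 0 0.025 0 0 0 0; 0 0 0.025 0 0 0 0; 0 0 0.025 0 0 0 0; 0 0 0.025 0 0 0 0; 0 0 0.015 0 0 0 0; 0 0 0 0 0 0 0; 0 0 0 0 0 0 0"

```text
clock: 15.93
eef_pos: [0.651, 0.2654, 0.2137]
ee_rot: [0.701, -0.094, 0.093, -0.701]
wrist_force: [-0.6, -0.8, 0.6]
opening: 0.0004
```

```bash
python3 - <<'E'
from h import *
st()
a=vision.camera("scene");b=vision.camera("top")
cv2.imwrite("pics/end.png",cv2.resize(np.hstack([a,b])[:,:,::-1],(800,300)))
overlay("top",b,HUB,np.radians(171.5),"pics/endt.png",(245,170,325,260),6)
print([(round(d['p'],2),np.round(d['xyz'],3)) for d in finder.place_of("top","tally_knob")])
E
```

```text
t 15.93 p [0.651  0.2654 0.2137] r 0.2848 phi 74.8 zang 74.81 ydown [-0.001 -0.001 -1.   ] F [-0.59 -0.79  0.61] open 0.0004 q [-0.58  0.48  0.15  1.55 -0.08  1.12  0.89]
[(0.94, array([ 0.336, -0.095,  0.119])), (0.89, array([0.229, 0.274, 0.117])), (0.83, array([0.446, 0.162, 0.079])), (0.67, array([ 0.626, -0.016,  0.084]))]
```

View pics/end.png

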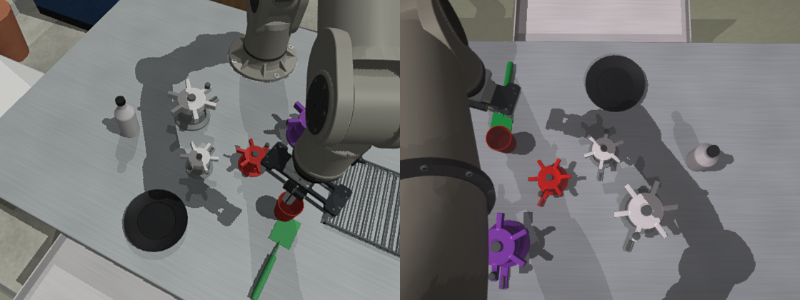

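View pics/endt.png

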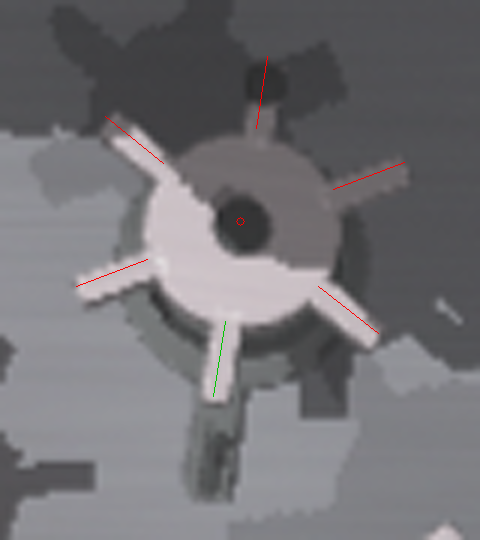

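The knob (265,85) is directly opposite the tongue: three clicks, seated. The other objects look undisturbed and the gripper hangs clear, with its tip more than 10 cm above the cup.

```bash
python3 -c "
from rig import arm
print(arm.close_job())"
```

```text
the job is handed in; nothing more can be done
None
```

I turned the small grey tally's wheel anticlockwise by three clicks and handed the job in at about 16 s. Each click was a separate slow push on one arm with the closed fingertips. I let the wheel settle and checked it before the next push.

- **Wheel:** The last top picture shows the knob directly opposite the index tongue, about (0.626, -0.016). It started at about (0.528, 0.001), so that is 180°, with all six arms seated on their click positions.
- **Forces:** The wrist force read no more than about 1.5 N whenever I checked it.
- **Other things:** The cup, bottle, plate, spatula and the three look-alike tallies appear where they were. I judged this by eye in the final pictures and did not measure it; the arm partly covers the spatula in the top view.
- **Disagreement:** The top and wrist cameras differed by about 2.5 mm on the hub position. I used a value between the two, and the gap around the finger was wide enough for that.
- **Not seen directly:** After the second click the gripper hid the knob in the wrist view from above. I had seen it on the second stop just before that.

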